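# Close the bur sieve and hold it ready over the soaking pot

### The arm

A 6-joint arm with a two-finger parallel gripper is mounted at the origin on a cart in front of the work surface, level with it; the furniture and walls round the work are solid. World frame = base frame: x ahead of the robot, y to its left, z up, the work surface at z = 0. Lengths are in m, angles in degrees, forces in N, time in s.
With the tool pointing down it reaches from about 0.35 to 0.85 m from the base axis. Payload 8.1 kg.
Tool frame: the origin (TCP) lies at the very end of the fingers, on their centre line; the grasp point (between the pads) lies 19 mm behind it; x points along the fingers, z is the direction in which the jaws open and shut, and the axes are right-handed (so a half turn about x gives the same grasp; the last joint's range is limited). The gripper opens to 93 mm and grips with 3 to 60 N. Pads are 15 mm wide; open, the fingers measure 128 mm over their backs; the gripper's body (75 mm by 188 mm) begins 65 mm behind the grasp point.
Start: joints at [-76.627, 7.471, 85.268, -0, 87.261, -4.893], TCP at [0.188, -0.57, 0.219] pointing down, gripper open.
Joint ranges: [-169.43, 169.43], [-51.17, 129.36], [1.28, 143.12], [-76.62, 256.62], [0, 156.53], [-152.29, 152.29]. Speed limits (degrees/s): [136.94, 136.94, 159.86, 180, 180, 180].

### API

Orientations are given as a 3x3 rotation matrix whose columns are the frame's x, y, z axes.
In Python, from station import status, cams, job, nets gives the robot as it stands.
- The arm moves only by the tool servo_tool, never from a script. Its arguments are lists of equal length, an entry for each row: "slide": the shift along the tool's x, y, z scaled (see below), a list of three; "angular": the turn, a rotation vector about the tool's x, y, z scaled (see below), a list of three; "fingers": the opening, from -1 (shut) to 1 (fully open). In form: {"slide": [[tx, ty, tz], ...], "angular": [[wx, wy, wz], ...], "fingers": [fingers, ...]}. A call has 1 to 10 rows; each row shifts and turns the commanded pose from where the row before left it, along the tool's axes as they then stand; what a row does not reach is not made up. The controller multiplies each number of a shift by 0.04 m and each number of a turn by 0.12 rad. A row lasts 1/12 s, in which the tool goes at most 41.7 mm and 7.16 degrees, less where a joint would pass 70% of its speed; a pose out of reach is approached as far as the arm can. A call with a number of a shift or a turn outside -1 to 1 is refused whole. A call with a gripper value outside its range is refused whole. The fingers move at their own pace and stop on an object; "grip_force" is the grip in N (left out, the last holds). Time passes only in rows, so rows that do not move let the fingers close. It gives the time, the measured TCP pose, the force and the opening at its end, in the units of the state.
- status.state(): the state, without advancing time (a new reading comes with each control period).
- cams.read_camera(name): name is "side" or "top" or "wrist"; returns a dict with "frame" (384x512x3 uint8, blue, green, red), "depth" (384x512 float32, m along the optical axis (not along the pixel's ray), 0 where there is no reading), "fx", "fy", "cx", "cy" (pixels), "rvec" (rotation vector, rad) and "tvec" (3), from world to camera coordinates, as OpenCV has them; the wrist camera has in their place "T_tool_cam" (4x4, takes a point from camera to tool coordinates, whose origin is the TCP and whose axes are the tool frame's). Camera axes: x right, y down, z forward; pixel columns grow to the right and rows downward; lengths in m; the calibration is good to about 2 mm. A picture is of the moment at which its call begins: read the wrist's pose just before it.
- job.sign_off(): hands the job in, once; it reports no verdict.
Trained networks look in a picture, given as the dict that the camera call returned (one of the last four; its "shot" number tells which), for a name from the list of things; names that differ only in an ending like _2 or _b are one class to them, and where a whole thing is asked for, a point or a joint stands for the part that bears it (a point fixed in the world has none). Each returns a list of dicts, best first, with "conf" (0 to 1); they miss things now and then, are a little off and sometimes report something else, mostly with a low value. They report only what shows in the picture. A call takes as long as a camera call.
- nets.recognise(picture, target): "centre" ([x, y, z] in m, in world coordinates, good to about 4 mm: the middle of the surface that is visible of it).
- nets.landmark_of(picture, target): "centre" ([x, y, z] in m, in world coordinates, good to about 4 mm: a listed point, or the origin of a listed thing).
The state is a dict: "time": time; "joints": joint angles; "joint_vel": joint speeds; "joint_efforts": joint torques, N m; "eef_pos": TCP position; "tcp_rot": TCP orientation; "force": force on the tool from outside, world axes, zero at the start; "wrist_torque": the same for the moment, N m; "grip_width": finger opening in m.
Only numpy, scipy, OpenCV 4.12 (cv2) and the standard library are available. Lean on these libraries where they do the work, as an engineer would, in place of code of your own. Each camera call takes 0.05 s, during which the arm holds its last target.

### The job

Get the used burs ready for their timed soak: slide the strainer lid down over the sieve's upright stem until it rests flat on the sieve's rim, then let go of the lid. Then take the closed sieve by the bare stem end that sticks out above the lid, lift it over the things on the bench and bring it over the open soaking pot, moving none of the other things. It may only go in when the timer rings, so finish while still holding it there: level, centred over the pot, its underside about a finger's width (1 to 2 cm) above the pot's rim, not touching the pot.

Things in the scene. Friction and masses are not known exactly. Their poses are not given: they have to be found in the camera images.
- sieve_mid (a point): Bur sieve, bare steel: round slotted cup 64 mm across, 36 mm high, open on top, with an upright round stem, 10 mm thick, from its floor to 100 mm above its underside (top 8 mm tapers to a 4 mm tip). Loose, about 0.16 kg. Point: on the stem's axis, 50 mm above the underside; z up along the stem.
- lid_mid (a point): The sieve's lid, bare steel, lying loose with its sleeve up: strainer disc 65 mm across, 3 mm thick, with an upright round sleeve in its middle, 24 mm across (grip it here), top 30 mm above the disc's underside. A 13 mm bore through both runs on the stem. About 0.06 kg. Point: on the bore's axis, 15 mm above the disc's underside; z up.
- pot_rim (a point): The open round stainless steel soaking pot, 100 mm across outside, 94 mm inside, 60 mm high, empty, standing on the worktop. The point is the centre of its mouth at the height of the rim, 60 mm above the worktop; z points up.
- sieve: The same sieve; origin at the centre of its underside, z up along the stem. A few burs lie in it, fixed. With the lid seated, the stem sticks out 34 mm above the lid's sleeve (66 to 100 mm above this origin): hold it there.
- lid: The same lid; origin at the centre of the disc's underside, z up along the sleeve. Seated, this underside rests on the sieve's rim, 36 mm above the sieve's underside.
- pot: The same pot; this origin is the centre of its underside. Leave it where it stands.
- carton: Bystander between sieve and pot: an upright white carton with red bands, 131 x 46 mm and 89 mm high (long side along its x); the origin is the centre of its underside. Leave it where it stands.
- timer: Bystander between sieve and pot: a white wind-up timer with a dial on its sloping front, 75 x 68 mm and 68 mm high; the origin is near the centre of its underside. Leave it where it stands.
- burs: Bystander at the back: a low block with upright rotary bits in it, 36 x 92 mm (long side along its y), 51 mm high; the origin is the centre of its underside. Leave it where it stands.

How it is judged (in metres and radians):
On the way, in this order (a step that is already met when the one before it is completed fails the run):
1. the lid, let go, rests flat on the rim of the standing sieve with the stem through its sleeve (horizontal distance between lid_mid and sieve_mid below 0.004 m and z of lid_mid in the frame of sieve_mid between -0.003 and 0.004 m and angle between the z axis of lid_mid and the z axis of sieve_mid, either way round below 0.08 rad and height (world z) of sieve below 0.005 m and contact force between lid and the fingers below 0.1 N), for 0.2 s.
2. the closed sieve is lifted off the worktop (height (world z) of sieve above 0.04 m and z of lid_mid in the frame of sieve_mid below 0.004 m and contact force between sieve and the fingers above 0.5 N), for 0.1 s.
At the end, for the whole second after the job is handed in: The sieve hangs still from the fingers on its stem: underside 4-28 mm above the pot's rim, axis within 10 mm of the pot's centre and 0.12 rad of upright; lid still seated (5 mm, 0.1 rad); nothing touches the pot; pot, carton, timer and bur block within 15 mm of their starts (z of sieve in the frame of pot_rim between 0.004 and 0.028 m and horizontal distance between sieve and pot_rim below 0.01 m and angle between sieve_mid's own z axis and vertical below 0.12 rad and linear speed of sieve below 0.02 m/s and distance between lid_mid and sieve_mid below 0.005 m and angle between the z axis of lid_mid and the z axis of sieve_mid, either way round below 0.1 rad and contact force between sieve and the fingers above 0.5 N and contact force between each of sieve, lid, the arm, the fingers and pot below 0.05 N and distance of each of pot, carton, timer, burs from where it was at the start of the episode below 0.015 m); the arm keeps its last pose, push and grip.
It fails at once if the lid is let go high on the stem and drops (horizontal distance between lid_mid and sieve_mid below 0.012 m and z of lid_mid in the frame of sieve_mid above 0.005 m and linear speed of lid above 0.4 m/s and contact force between lid and the fingers below 0.05 N).
It fails at once if the sieve is tipped so that burs could fall out (more than 0.4 rad) (angle between sieve_mid's own z axis and vertical above 0.4 rad).
It fails at once if the pot is pushed or tipped (distance of pot from where it was at the start of the episode above 0.015 m or angle between pot's own z axis and vertical above 0.2 rad).
It fails at once if the carton, timer or bur block is pushed (over 15 mm) or knocked over (distance of any of carton, timer, burs from where it was at the start of the episode above 0.015 m or angle between any of carton, timer, burs's own z axis and vertical above 0.2 rad).
It also fails if it takes over 64 s, if anything falls off the work surface, if the arm or the gripper's body presses on something with over 40 N, if the wrist force passes 120 N, or if a joint passes its speed limit or range.

## Working session

There is one attempt and no reset: what is moved stays moved. The work goes in short steps, Python scripts to look and compute and a tool call to move; the robot and the scene stay as the last step left them, time stands still between calls to the robot, and variables do not carry over. Pictures are saved under pics/ and viewed, and the job is handed in when it is done.

Besides the shell and the picture viewer there is one more tool, called after "Call:" as a command line: name --argument value ..., lists and objects as JSON in quotes. servo_tool: Moves the arm, as the interface text tells. Its arguments: {"type":"object","properties":{"slide":{"type":"array"},"angular":{"type":"array"},"fingers":{"type":"array"},"grip_force":{"type":"number"}},"required":["slide","angular","fingers"]}

```bash
ls; mkdir -p pics
python3 - <<'E'
from station import status,cams,nets
import cv2,numpy as np
print(status.state())
for n in ["side","top"]:
    p=cams.read_camera(n); cv2.imwrite(f"pics/{n}0.png",p["frame"])
    print(n,p["rvec"],p["tvec"],p["fx"])
    for t in ["sieve_mid","lid_mid","pot_rim","carton","timer","burs","sieve","lid","pot"]:
        r=nets.landmark_of(p,t)
        print(t,[(np.round(d["centre"],4).tolist(),round(d["conf"],2)) for d in r[:2]])
E
```

```text
pics
{'time': 0.0, 'joints': array([-7.66283995e+01,  7.51304304e+00,  8.53302217e+01, -1.31107760e-03,
        8.72622696e+01, -4.89292957e+00]), 'joint_vel': array([-0.01372064, -0.09720328, -0.01140276, -0.02693656,  0.02094159,
       -0.0183429 ]), 'joint_efforts': array([ 4.45714550e-04, -5.59839070e+01, -4.91758382e+01,  7.68999243e-02,
        3.51299671e-02, -1.67658050e-04]), 'eef_pos': array([ 0.18792206, -0.56919912,  0.21759996]), 'tcp_rot': array([[-4.48209959e-04,  9.49619359e-01,  3.13405284e-01],
       [ 1.78670144e-03,  3.13405575e-01, -9.49617688e-01],
       [-9.99998303e-01,  1.34333565e-04, -1.83715777e-03]]), 'force': array([ 0.20450807,  0.33160246, -1.00017277]), 'wrist_torque': array([0.03426295, 0.02943428, 0.07257391]), 'grip_width': 0.09297459178655282}
side [ 2.03300529 -0.46194656  0.27654923] [-0.52079605  0.22464798  0.6664905 ] 499.1586764346918
sieve_mid [([0.4686, -0.0444, 0.0536], 0.81)]
lid_mid [([0.6099, -0.0314, 0.013], 0.74)]
pot_rim [([0.4505, 0.2326, 0.0594], 0.76), ([0.4694, -0.0455, 0.0499], 0.42)]
carton [([0.5036, 0.1087, -0.0028], 0.61)]
timer [([0.6193, 0.1118, -0.0031], 0.98)]
burs [([0.7334, 0.0358, -0.0023], 0.76)]
sieve []
lid [([0.6226, -0.0285, 0.0043], 0.6)]
pot [([0.4461, 0.2291, -0.0001], 0.56)]
top [ 2.19625978 -2.16645701  0.13688527] [0.05549853 0.60249101 0.86971133] 375.7087384460361
sieve_mid [([0.4682, -0.0431, 0.0485], 0.65)]
lid_mid [([0.621, -0.0319, 0.0118], 0.62), ([0.6246, 0.1058, 0.0004], 0.27)]
pot_rim [([0.4492, 0.2313, 0.0575], 0.91)]
carton [([0.5079, 0.119, 0.0032], 0.77)]
timer [([0.6214, 0.1028, -0.0019], 0.91)]
burs [([0.738, 0.0372, -0.0014], 0.72)]
sieve [([0.4725, -0.0446, 0.0004], 0.7)]
lid [([0.6185, -0.0302, 0.0009], 0.68)]
pot [([0.4433, 0.2327, -0.0014], 0.89), ([0.4509, 0.2303, 0.0591], 0.41)]
```

View pics/side0.png

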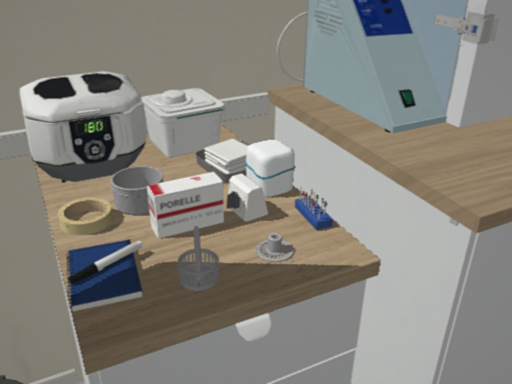

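View pics/top0.png

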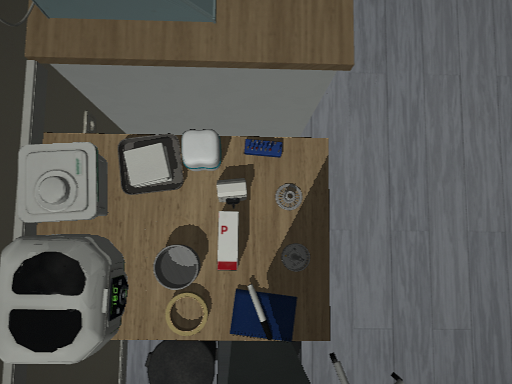

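Side picture: sieve at (198,268), lid at (275,247), carton (187,205), timer (247,197), pot (137,188). The networks agree with it. The top view shows the same layout. I'll plan rows to hover over the lid with the jaws along world x.

```bash
cat > h.py <<'E'
import numpy as np
from scipy.spatial.transform import Rotation as R
from station import status,cams,nets,job
def plan(goal,jaw=None,n=10,start=None,rnd=3):
    """rows from the present pose to TCP goal, tool straight down, jaw angle (deg, world) of tool z"""
    s=status.state(); p=np.array(s["eef_pos"]); M=R.from_matrix(s["tcp_rot"])
    if start is not None:p=np.array(start)
    if jaw is None: G=M
    else:
        a=np.radians(jaw); z=np.array([np.cos(a),np.sin(a),0]); x=np.array([0,0,-1.]); G=R.from_matrix(np.c_[x,np.cross(z,x),z])
    S=[];A=[]
    p0=p.copy()
    for i in range(n):
        # shift along tool axes as they stand at row start
        tgt=p0+(np.array(goal)-p0)*(i+1)/n
        s_=np.round(M.inv().apply(tgt-p)/0.04,rnd)
        w=np.round((M.inv()*G).as_rotvec()/(n-i)/0.12,rnd)
        p=p+M.apply(s_*0.04); M=M*R.from_rotvec(w*0.12)
        S.append(s_.tolist());A.append(w.tolist())
    print("slide",S);print("angular",A);print("end",p.round(4),M.as_matrix().round(3).tolist(),"max",np.abs(S).max(),np.abs(A).max())
def st():
    s=status.state();print(round(s["time"],2),np.round(s["eef_pos"],4),np.round(s["tcp_rot"],3).tolist(),np.round(s["force"],2),round(s["grip_width"],4),np.round(s["joints"],1))
E
python3 - <<'E'
from h import *
plan([0.612,-0.032,0.20],0,20,rnd=2)
p=cams.read_camera("wrist");print(p["T_tool_cam"].round(4),p["fx"])
E
```

```text
slide [[0.02, 0.71, -0.47], [0.03, 0.75, -0.43], [0.02, 0.76, -0.38], [0.02, 0.79, -0.33], [0.03, 0.81, -0.28], [0.02, 0.83, -0.23], [0.02, 0.83, -0.18], [0.03, 0.85, -0.13], [0.02, 0.85, -0.07], [0.02, 0.86, -0.02], [0.03, 0.85, 0.04], [0.02, 0.85, 0.08], [0.02, 0.85, 0.14], [0.03, 0.83, 0.2], [0.02, 0.82, 0.24], [0.02, 0.81, 0.3], [0.03, 0.78, 0.34], [0.02, 0.76, 0.39], [0.02, 0.73, 0.45], [0.03, 0.71, 0.48]]
angular [[-0.52, -0.0, -0.0], [-0.52, -0.0, -0.0], [-0.52, -0.0, -0.0], [-0.52, -0.0, -0.0], [-0.52, -0.0, -0.0], [-0.52, -0.0, -0.0], [-0.52, -0.0, -0.0], [-0.52, -0.0, -0.0], [-0.52, -0.0, -0.0], [-0.52, -0.0, -0.0], [-0.52, -0.0, -0.0], [-0.52, -0.0, -0.0], [-0.52, -0.0, -0.0], [-0.52, -0.0, -0.0], [-0.53, -0.0, -0.0], [-0.52, -0.0, -0.0], [-0.53, -0.0, -0.0], [-0.52, -0.0, -0.0], [-0.53, -0.0, -0.0], [-0.52, -0.0, -0.0]]
end [ 0.6119 -0.0319  0.1998] [[-0.0, 0.0, 1.0], [0.0, 1.0, -0.0], [-1.0, 0.0, -0.0]] max 0.86 0.53
[[-1.000e-04 -2.900e-01  9.570e-01 -1.658e-01]
 [-5.000e-04 -9.570e-01 -2.900e-01  8.240e-02]
 [ 1.000e+00 -5.000e-04 -0.000e+00 -7.000e-04]
 [ 0.000e+00  0.000e+00  0.000e+00  1.000e+00]] 337.02536588068165
```

Call:
servo_tool --slide '[[0.02,0.71,-0.47],[0.03,0.75,-0.43],[0.02,0.76,-0.38],[0.02,0.79,-0.33],[0.03,0.81,-0.28],[0.02,0.83,-0.23],[0.02,0.83,-0.18],[0.03,0.85,-0.13],[0.02,0.85,-0.07],[0.02,0.86,-0.02]]' --angular '[[-0.52,0,0],[-0.52,0,0],[-0.52,0,0],[-0.52,0,0],[-0.52,0,0],[-0.52,0,0],[-0.52,0,0],[-0.52,0,0],[-0.52,0,0],[-0.52,0,0]]' --fingers '[1,1,1,1,1,1,1,1,1,1]'

```text
time: 1.88
eef_pos: [0.4008, -0.2993, 0.2096]
tcp_rot: [[0.0, 0.585, 0.811], [-0.0, 0.811, -0.585], [-1.0, -0.0, 0.001]]
force: [-0.1, 0.1, 0.3]
grip_width: 0.0929
```

Call:
servo_tool --slide '[[0.03,0.85,0.04],[0.02,0.85,0.08],[0.02,0.85,0.14],[0.03,0.83,0.2],[0.02,0.82,0.24],[0.02,0.81,0.3],[0.03,0.78,0.34],[0.02,0.76,0.39],[0.02,0.73,0.45],[0.03,0.71,0.48]]' --angular '[[-0.52,0,0],[-0.52,0,0],[-0.52,0,0],[-0.52,0,0],[-0.53,0,0],[-0.52,0,0],[-0.53,0,0],[-0.52,0,0],[-0.53,0,0],[-0.52,0,0]]' --fingers '[1,1,1,1,1,1,1,1,1,1]'

```text
time: 2.72
eef_pos: [0.6129, -0.0303, 0.2]
tcp_rot: [[0.0, -0.003, 1.0], [-0.0, 1.0, 0.003], [-1.0, -0.0, 0.0]]
force: [0.0, -0.5, -0.1]
grip_width: 0.0929
```

```bash
cat >> h.py <<'E'
import cv2
def look(name,fn,targets=()):
    s=status.state(); p=cams.read_camera(name); cv2.imwrite("pics/"+fn,p["frame"])
    if name=="wrist":
        T=np.eye(4);T[:3,:3]=s["tcp_rot"];T[:3,3]=s["eef_pos"];T=T@p["T_tool_cam"]
    else:
        T=np.eye(4);T[:3,:3]=cv2.Rodrigues(np.array(p["rvec"]))[0];T[:3,3]=np.ravel(p["tvec"]);T=np.linalg.inv(T)
    for t in targets:
        print(name,t,[(np.round(d["centre"],4).tolist(),round(d["conf"],2)) for d in nets.landmark_of(p,t)[:2]])
    d=p["depth"]; v,u=np.mgrid[:d.shape[0],:d.shape[1]]
    P=np.stack([(u-p["cx"])/p["fx"]*d,(v-p["cy"])/p["fy"]*d,d],-1)@T[:3,:3].T+T[:3,3]
    P[d<=0]=np.nan
    return p,P,T
def circ(xy):
    A=np.c_[2*xy,np.ones(len(xy))];b=(xy**2).sum(1);c=np.linalg.lstsq(A,b,rcond=None)[0]
    return c[:2],np.sqrt(c[2]+c[0]**2+c[1]**2)
E
python3 - <<'E'
from h import *
st()
p,P,T=look("wrist","w1.png",["lid_mid","lid","sieve_mid"])
st()
c=np.array([0.615,-0.031]);r=np.hypot(P[...,0]-c[0],P[...,1]-c[1])
for lo,hi in [(0.022,.04),(0.0015,.006)]:
    m=(r<.05)&(P[...,2]>lo)&(P[...,2]<hi); q=P[m]; print(len(q),q.mean(0) if len(q) else 0,q.min(0),q.max(0))
E
```

```text
2.72 [ 0.6129 -0.0303  0.2   ] [[0.0, -0.003, 1.0], [-0.0, 1.0, 0.003], [-1.0, -0.0, 0.0]] [ 0.01 -0.48 -0.15] 0.0929 [-7.6 10.  84.4 -0.  85.5 -7.8]
wrist lid_mid [([0.622, -0.0276, 0.0117], 0.81)]
wrist lid [([0.6138, -0.0297, -0.0005], 0.75)]
wrist sieve_mid [([0.4692, -0.0427, 0.0485], 0.68)]
2.92 [ 0.612  -0.031   0.1994] [[-0.001, -0.001, 1.0], [-0.0, 1.0, 0.001], [-1.0, -0.0, -0.001]] [-0.42  0.42 -0.27] 0.0927 [-7.7 10.  84.5 -0.  85.6 -7.7]
328 [ 0.61745307 -0.02887521  0.02911179] [ 0.60605853 -0.04115956  0.02218366] [ 0.62875406 -0.01786467  0.0325927 ]
1591 [ 0.61734373 -0.02767746  0.00271572] [ 0.56551148 -0.08057177  0.00150029] [0.66374384 0.01341107 0.00567095]
```

View pics/w1.png

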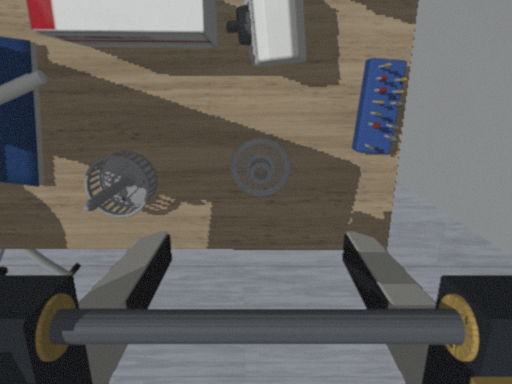

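Wrist picture: lid's sleeve at (261,167) and sieve at (122,185), with the stem tip at (90,205). Now I'll refine both axes from depth, with the side and top views as a check.

Run:
```python
from h import *
st()
for n in ["wrist","side","top"]:
    p,P,T=look(n,n+"2.png")
    C=T[:3,3]; print(n,"cam",C.round(3))
    c=np.array([0.6175,-0.0295]);r=np.hypot(P[...,0]-c[0],P[...,1]-c[1])
    q=P[(r<.02)&(P[...,2]>.027)&(P[...,2]<.034)]
    if len(q)>8: print(" sleeve top",len(q),q.mean(0).round(4),((q.min(0)+q.max(0))/2).round(4),(q.max(0)-q.min(0)).round(4),circ(q[:,:2]))
    q=P[(r<.04)&(P[...,2]>.0015)&(P[...,2]<.006)&(r>.014)]
    if len(q)>8: print(" disc",len(q),q.mean(0).round(4),((q.min(0)+q.max(0))/2).round(4),(q.max(0)-q.min(0)).round(4))
    c=np.array([0.469,-0.044]);r=np.hypot(P[...,0]-c[0],P[...,1]-c[1])
    for lo,hi in [(.04,.06),(.06,.08),(.08,.096),(.096,.105)]:
        q=P[(r<.025)&(P[...,2]>lo)&(P[...,2]<hi)]
        if len(q):print(" stem",lo,len(q),np.median(q,0).round(4),q.min(0).round(4),q.max(0).round(4))
    q=P[(r<.045)&(P[...,2]>.033)&(P[...,2]<.039)&(r>.026)]
    if len(q)>8: print(" rim",len(q),((q.min(0)+q.max(0))/2).round(4),(q.max(0)-q.min(0)).round(4),circ(q[:,:2]))
    c=np.array([0.449,0.2315]);r=np.hypot(P[...,0]-c[0],P[...,1]-c[1])
    q=P[(r<.06)&(P[...,2]>.055)&(P[...,2]<.065)&(r>.04)]
    if len(q)>8: print(" pot rim",len(q),((q.min(0)+q.max(0))/2).round(4),(q.max(0)-q.min(0)).round(4),circ(q[:,:2]))
```

```text
2.92 [ 0.612  -0.031   0.1994] [[-0.001, -0.001, 1.0], [-0.0, 1.0, 0.001], [-1.0, -0.0, -0.001]] [-0.42  0.42 -0.27] 0.0927 [-7.7 10.  84.5 -0.  85.6 -7.7]
wrist cam [0.613 0.051 0.365]
 sleeve top 286 [ 0.6173 -0.0292  0.0296] [ 0.6173 -0.0292  0.0297] [0.0226 0.0224 0.0046] (array([ 0.6174515 , -0.02922305]), np.float64(0.009428210374573255))
 disc 1433 [ 0.6173 -0.0281  0.0027] [ 0.6186 -0.0284  0.0035] [0.0681 0.0718 0.004 ]
 stem 0.04 105 [ 0.4744 -0.04    0.0503] [ 0.4684 -0.0472  0.0401] [ 0.4762 -0.0378  0.0598]
 stem 0.06 120 [ 0.4745 -0.0401  0.0704] [ 0.4682 -0.0467  0.0608] [ 0.4766 -0.0375  0.0797]
 stem 0.08 141 [ 0.4743 -0.0403  0.09  ] [ 0.4675 -0.0473  0.0801] [ 0.4762 -0.0378  0.0959]
 stem 0.096 54 [ 0.4723 -0.042   0.0984] [ 0.4683 -0.0454  0.096 ] [ 0.475  -0.0386  0.1004]
 rim 630 [ 0.4707 -0.0426  0.0353] [0.0661 0.0651 0.0046] (array([ 0.47119261, -0.04248306]), np.float64(0.031233453564786066))
side cam [ 0.262 -0.654  0.519]
 sleeve top 78 [ 0.6163 -0.0314  0.0293] [ 0.6164 -0.0313  0.0296] [0.0217 0.024  0.0047] (array([ 0.6162601 , -0.03140188]), np.float6
[... 271 characters left out ...]
.4751 -0.0418  0.0791]
 stem 0.08 56 [ 0.4689 -0.0468  0.0887] [ 0.4651 -0.0493  0.0801] [ 0.4746 -0.0426  0.0959]
 stem 0.096 12 [ 0.4698 -0.0448  0.0982] [ 0.4672 -0.0466  0.0966] [ 0.4725 -0.0419  0.0999]
 rim 206 [ 0.4697 -0.0428  0.035 ] [0.0656 0.0671 0.004 ] (array([ 0.46989483, -0.04435988]), np.float64(0.03110431541241712))
 pot rim 270 [0.4466 0.2311 0.0581] [0.1009 0.1056 0.0062] (array([0.44639722, 0.2316921 ]), np.float64(0.04857616830375202))
top cam [0.511 0.085 0.924]
 disc 100 [ 0.6181 -0.0071  0.0029] [ 0.6169 -0.0069  0.0037] [0.0648 0.0322 0.0043]
 pot rim 268 [0.4463 0.2327 0.0595] [0.1008 0.1002 0.0087] (array([0.44594954, 0.23275614]), np.float64(0.048724080428255594))
```

Run:
```python
from h import *
plan([0.617,-0.030,0.006],0,12,rnd=2)
```

```text
slide [[0.4, 0.01, 0.01], [0.41, 0.0, 0.01], [0.4, 0.01, 0.01], [0.41, 0.0, 0.02], [0.4, 0.01, 0.01], [0.4, 0.01, 0.01], [0.41, 0.0, 0.01], [0.4, 0.01, 0.01], [0.41, 0.0, 0.01], [0.4, 0.01, 0.02], [0.4, 0.01, 0.01], [0.41, 0.0, 0.01]]
angular [[-0.0, -0.0, 0.0], [-0.0, -0.0, 0.0], [-0.0, -0.0, 0.0], [-0.0, -0.0, 0.0], [-0.0, -0.0, 0.0], [-0.0, -0.0, 0.0], [-0.0, -0.0, 0.0], [-0.0, -0.0, 0.0], [-0.0, -0.0, 0.0], [-0.01, -0.0, 0.0], [-0.0, -0.0, 0.0], [-0.01, -0.0, 0.0]]
end [ 0.6171 -0.0301  0.006 ] [[-0.0, -0.0, 1.0], [-0.0, 1.0, 0.0], [-1.0, -0.0, -0.0]] max 0.41 0.01
```

Call:
servo_tool --slide '[[0.4,0.01,0.01],[0.4,0.0,0.01],[0.4,0.01,0.01],[0.4,0.0,0.02],[0.4,0.01,0.01],[0.4,0.01,0.01],[0.4,0.0,0.01],[0.4,0.01,0.02],[0.4,0.01,0.03],[0.4,0.0,0.0]]' --angular '[[0,0,0],[0,0,0],[0,0,0],[0,0,0],[0,0,0],[0,0,0],[0,0,0],[0,0,0],[0,0,0],[0,0,0]]' --fingers '[1,1,1,1,1,1,1,1,1,1]'

```text
time: 3.9
eef_pos: [0.617, -0.0308, 0.0397]
tcp_rot: [[0.001, 0.003, 1.0], [-0.0, 1.0, -0.003], [-1.0, -0.0, 0.001]]
force: [-0.4, -0.7, 0.3]
grip_width: 0.0925
```

Call:
servo_tool --slide '[[0.3,0,0],[0.3,0,0],[0.2,0,0],[0,0,0],[0,0,0],[0,0,0]]' --angular '[[0,0,0],[0,0,0],[0,0,0],[0,0,0],[0,0,0],[0,0,0]]' --fingers '[1,1,1,1,1,1]'

```text
time: 4.4
eef_pos: [0.6178, -0.0296, 0.0088]
tcp_rot: [[0.001, 0.001, 1.0], [-0.0, 1.0, -0.001], [-1.0, -0.0, 0.001]]
force: [-0.3, 0.2, 0.7]
grip_width: 0.0931
```

Run:
```python
from h import *
st()
look("wrist","w3.png",["lid_mid"]);look("side","s3.png");st()
```

```text
4.4 [ 0.6178 -0.0296  0.0088] [[0.001, 0.001, 1.0], [-0.0, 1.0, -0.001], [-1.0, -0.0, 0.001]] [-0.33  0.18  0.68] 0.0931 [-7.5 21.  92.4 -0.  66.5 -7.5]
wrist lid_mid [([0.6197, -0.0295, 0.0103], 0.9)]
4.55 [ 0.618  -0.0296  0.009 ] [[0.002, 0.0, 1.0], [-0.0, 1.0, -0.0], [-1.0, -0.0, 0.002]] [ 0.33 -1.09  0.11] 0.0931 [-7.5 21.  92.4 -0.  66.5 -7.5]
```

View pics/w3.png

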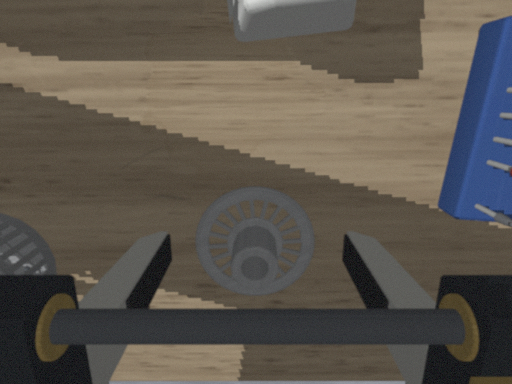

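View pics/s3.png

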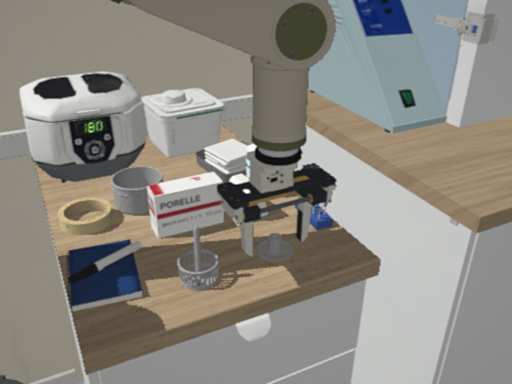

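Fingers straddle the lid; its sleeve is at (255,265), midway between the fingertips at (165,240) and (348,240). I'll go down 3 mm and close.

Call:
servo_tool --slide '[[0.07,0,0],[0,0,0],[0,0,0],[0,0,0],[0,0,0],[0,0,0],[0,0,0],[0,0,0],[0,0,0],[0,0,0]]' --angular '[[0,0,0],[0,0,0],[0,0,0],[0,0,0],[0,0,0],[0,0,0],[0,0,0],[0,0,0],[0,0,0],[0,0,0]]' --fingers '[1,1,-1,-1,-1,-1,-1,-1,-1,-1]' --grip_force 20

```text
time: 5.38
eef_pos: [0.6171, -0.0295, 0.0051]
tcp_rot: [[0.0, 0.0, 1.0], [0.0, 1.0, -0.0], [-1.0, 0.0, 0.0]]
force: [-0.3, -0.0, -0.0]
grip_width: 0.0448
```

Call:
servo_tool --slide '[[0,0,0],[0,0,0],[0,0,0],[0,0,0]]' --angular '[[0,0,0],[0,0,0],[0,0,0],[0,0,0]]' --fingers '[-1,-1,-1,-1]'

```text
time: 5.72
eef_pos: [0.6171, -0.0295, 0.0051]
tcp_rot: [[0.0, 0.0, 1.0], [-0.0, 1.0, -0.0], [-1.0, -0.0, 0.0]]
force: [-0.1, 1.0, 0.1]
grip_width: 0.0233
```

Run:
```python
from h import *
st()
p,P,T=look("wrist","w4.png",["lid_mid"])
s=status.state();M=s["tcp_rot"];Q=(P-s["eef_pos"])@M
m=(np.abs(Q[...,2])<.02)&(np.abs(Q[...,1])<.02)&(P[...,2]>.027)&(P[...,2]<.034);q=Q[m]
print(len(q),q.mean(0),(q.min(0)+q.max(0))/2,q.max(0)-q.min(0))
plan([0.617,-0.030,0.16],0,10,rnd=2)
```

```text
5.72 [ 0.6171 -0.0295  0.0051] [[0.0, 0.0, 1.0], [-0.0, 1.0, -0.0], [-1.0, -0.0, 0.0]] [-0.14  1.02  0.13] 0.0233 [-7.5 21.3 92.5  0.  66.2 -7.5]
wrist lid_mid [([0.6172, -0.0249, 0.0081], 0.72), ([0.6192, -0.0337, -0.0011], 0.48)]
1668 [-0.02474639  0.00240332  0.0007251 ] [-2.54932848e-02  1.57627804e-05  2.56931901e-05] [0.0069987  0.02393533 0.03992531]
slide [[-0.39, -0.0, -0.0], [-0.38, -0.0, -0.0], [-0.39, -0.0, -0.0], [-0.39, -0.01, -0.0], [-0.39, 0.0, -0.0], [-0.38, 0.0, -0.0], [-0.39, 0.0, -0.0], [-0.39, -0.0, -0.0], [-0.39, -0.0, -0.0], [-0.38, -0.0, -0.0]]
angular [[-0.0, -0.0, -0.0], [-0.0, -0.0, -0.0], [-0.0, -0.0, -0.0], [-0.0, -0.0, -0.0], [-0.0, -0.0, -0.0], [-0.0, -0.0, -0.0], [-0.0, -0.0, -0.0], [-0.0, -0.0, -0.0], [-0.0, -0.0, -0.0], [-0.0, -0.0, -0.0]]
end [ 0.6171 -0.0299  0.1598] [[-0.0, 0.0, 1.0], [0.0, 1.0, -0.0], [-1.0, 0.0, -0.0]] max 0.39 0.0
```

View pics/w4.png

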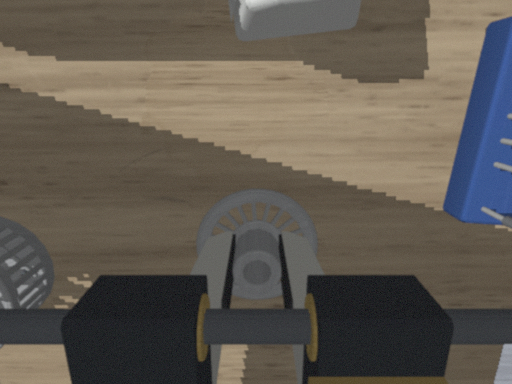

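Call:
servo_tool --slide '[[-0.2,0,0],[-0.4,0,0],[-0.4,0,0],[-0.4,0,0],[-0.4,0,0],[-0.4,0,0],[-0.4,0,0],[-0.4,0,0],[-0.4,0,0],[-0.2,0,0]]' --angular '[[0,0,0],[0,0,0],[0,0,0],[0,0,0],[0,0,0],[0,0,0],[0,0,0],[0,0,0],[0,0,0],[0,0,0]]' --fingers '[-1,-1,-1,-1,-1,-1,-1,-1,-1,-1]'

```text
time: 6.65
eef_pos: [0.6182, -0.0296, 0.1522]
tcp_rot: [[0.003, 0.0, 1.0], [-0.0, 1.0, -0.0], [-1.0, -0.0, 0.003]]
force: [0.9, -0.8, 0.1]
grip_width: 0.0233
```

Run:
```python
from h import *
st()
plan([0.4706,-0.0426,0.14],0,10,rnd=2)
```

```text
6.65 [ 0.6182 -0.0296  0.1522] [[0.003, 0.0, 1.0], [-0.0, 1.0, -0.0], [-1.0, -0.0, 0.003]] [ 0.93 -0.79  0.14] 0.0233 [-7.5 12.4 86.8  0.  80.6 -7.5]
slide [[0.03, -0.03, -0.37], [0.03, -0.04, -0.37], [0.03, -0.03, -0.37], [0.03, -0.03, -0.37], [0.03, -0.03, -0.37], [0.03, -0.04, -0.36], [0.02, -0.03, -0.37], [0.03, -0.03, -0.37], [0.03, -0.03, -0.37], [0.03, -0.04, -0.37]]
angular [[-0.0, 0.0, 0.0], [-0.0, 0.0, 0.0], [-0.0, 0.0, 0.0], [-0.0, 0.0, 0.0], [-0.0, 0.0, 0.0], [-0.0, 0.01, 0.0], [-0.0, 0.0, 0.0], [-0.0, 0.01, 0.0], [-0.0, 0.0, 0.0], [-0.0, 0.01, 0.0]]
end [ 0.4706 -0.0427  0.1402] [[-0.0, 0.0, 1.0], [-0.0, 1.0, -0.0], [-1.0, -0.0, -0.0]] max 0.37 0.01
```

Call:
servo_tool --slide '[[0,-0.03,-0.37],[0,-0.03,-0.37],[0,-0.03,-0.37],[0.03,-0.03,-0.37],[0.03,-0.04,-0.37],[0.03,-0.04,-0.37],[0.03,-0.03,-0.37],[0.03,-0.03,-0.37],[0.03,-0.03,-0.37],[0,-0.03,-0.35]]' --angular '[[0,0,0],[0,0,0],[0,0,0],[0,0,0],[0,0,0],[0,0,0],[0,0,0],[0,0,0],[0,0,0],[0,0,0]]' --fingers '[-1,-1,-1,-1,-1,-1,-1,-1,-1,-1]'

```text
time: 7.48
eef_pos: [0.4688, -0.0422, 0.1415]
tcp_rot: [[-0.001, 0.0, 1.0], [0.0, 1.0, -0.0], [-1.0, 0.0, -0.001]]
force: [-0.1, 0.3, 0.0]
grip_width: 0.0231
```

Call:
servo_tool --slide '[[0,0,0],[0,0,0],[0,0,0],[0,0,0]]' --angular '[[0,0,0],[0,0,0],[0,0,0],[0,0,0]]' --fingers '[-1,-1,-1,-1]'

```text
time: 7.82
eef_pos: [0.4706, -0.0422, 0.1421]
tcp_rot: [[0.001, 0.0, 1.0], [-0.0, 1.0, -0.0], [-1.0, -0.0, 0.001]]
force: [-0.3, 0.5, -0.7]
grip_width: 0.0233
```

Run:
```python
from h import *
st()
for n in ["wrist","side"]:
    p,P,T=look(n,n+"5.png",["lid_mid","sieve_mid"])
    if n=="side": cv2.imwrite("pics/side5z.png",cv2.resize(p["frame"][150:310,120:300],None,fx=3.3,fy=3.3,interpolation=2))
    c=np.array([0.4705,-0.0425]);r=np.hypot(P[...,0]-c[0],P[...,1]-c[1])
    for lo,hi in [(.04,.06),(.06,.08),(.08,.096),(.096,.103),(.15,.162)]:
        q=P[(r<.018)&(P[...,2]>lo)&(P[...,2]<hi)]
        if len(q):print(" stem",lo,len(q),np.median(q,0).round(4),q.min(0).round(4),q.max(0).round(4))
    q=P[(r<.045)&(P[...,2]>.033)&(P[...,2]<.039)&(r>.026)]
    if len(q)>8: print(" rim",len(q),((q.min(0)+q.max(0))/2).round(4),(q.max(0)-q.min(0)).round(4),circ(q[:,:2]))
    q=P[(r<.045)&(P[...,2]>.122)&(P[...,2]<.15)&(r>.025)]
    if len(q)>8: print(" disc",len(q),q[:,2].mean(),((q.min(0)+q.max(0))/2).round(4),(q.max(0)-q.min(0)).round(4))
st()
```

```text
7.82 [ 0.4706 -0.0422  0.1421] [[0.001, 0.0, 1.0], [-0.0, 1.0, -0.0], [-1.0, -0.0, 0.001]] [-0.26  0.5  -0.72] 0.0233 [-11.3  -9.9 110.4   0.   79.4 -11.3]
wrist lid_mid [([0.4743, -0.0398, 0.1456], 0.84)]
wrist sieve_mid [([0.4673, -0.0417, 0.0492], 0.67)]
 stem 0.06 35 [ 0.4727 -0.0397  0.0746] [ 0.4659 -0.0439  0.0647] [ 0.4757 -0.038   0.0792]
 stem 0.08 106 [ 0.472  -0.0396  0.0911] [ 0.4663 -0.0447  0.0801] [ 0.4755 -0.0377  0.0958]
 stem 0.096 22 [ 0.4723 -0.0413  0.0976] [ 0.4679 -0.0429  0.0961] [ 0.4746 -0.0398  0.0999]
 stem 0.15 925 [ 0.4714 -0.0338  0.1565] [ 0.4559 -0.0496  0.15  ] [ 0.4852 -0.03    0.162 ]
 rim 604 [ 0.4707 -0.0407  0.0354] [0.0656 0.0616 0.0045] (array([ 0.47078043, -0.04247759]), np.float64(0.03121736972429262))
 disc 2835 0.13985874724568614 [ 0.4715 -0.0423  0.1435] [0.0667 0.0671 0.013 ]
side lid_mid [([0.4679, -0.0431, 0.1489], 0.94)]
side sieve_mid [([0.4648, -0.0469, 0.0517], 0.8)]
 stem 0.04 61 [ 0.4684 -0.047   0.0499] [ 0.465  -0.0499  0.0402] [ 0.4734 -0.0417  0.0596]
 stem 0.06 68 [ 0.4688 -0.0472  0.0703] [ 0.465  -0.0502  0.0604] [ 0.4748 -0.0414  0.0799]
 stem 0.08 56 [ 0.4688 -0.0469  0.0882] [ 0.4649 -0.0495  0.0801] [ 0.4737 -0.0427  0.0958]
 stem 0.096 12 [ 0.47   -0.0443  0.0977] [ 0.4679 -0.0472  0.0963] [ 0.473  -0.042   0.0996]
 stem 0.15 152 [ 0.4692 -0.0514  0.1562] [ 0.4541 -0.0558  0.1504] [ 0.4862 -0.0367  0.162 ]
 rim 202 [ 0.4701 -0.0443  0.0351] [0.0657 0.0684 0.004 ] (array([ 0.46994542, -0.04437973]), np.float64(0.03121547179533287))
 disc 280 0.13919315905656052 [ 0.47   -0.0485  0.143 ] [0.0663 0.0614 0.0127]
8.12 [ 0.47   -0.0422  0.1417] [[-0.0, 0.0, 1.0], [0.0, 1.0, -0.0], [-1.0, 0.0, -0.0]] [ 0.23  0.11 -0.04] 0.0233 [-11.4  -9.9 110.5   0.   79.4 -11.3]
```

View pics/wrist5.png

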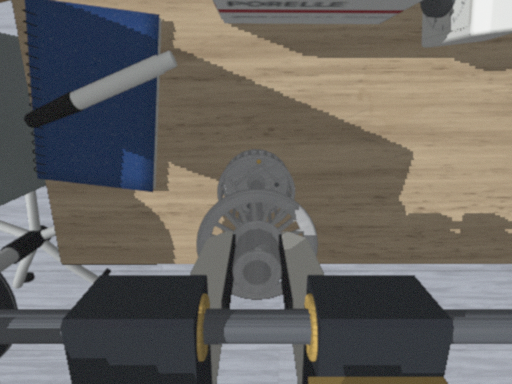

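View pics/side5z.png

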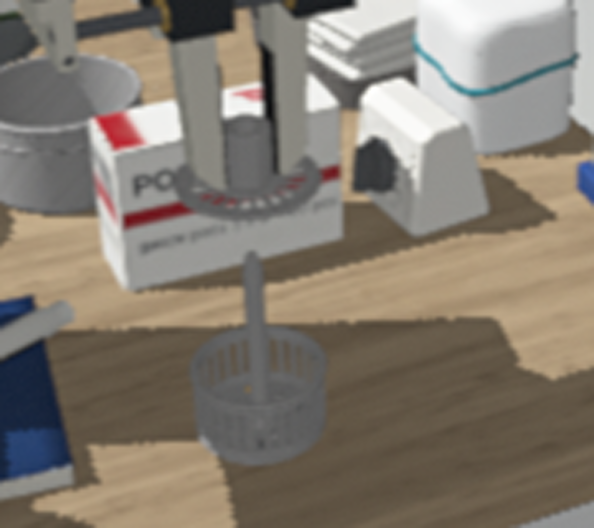

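Wrist view: the held lid at (257,245) is level over the sieve (256,185). The side view shows the stem tip at zoom (252,258), just under the disc centre (248,195). Offsets are under 1 mm, so I'm lowering.

Call:
servo_tool --slide '[[0.12,-0.01,0.01],[0.12,0,0],[0.12,0,0],[0.12,0,0],[0.12,0,0],[0.12,0,0],[0.12,0,0],[0.12,0,0],[0.12,0,0],[0.12,0,0]]' --angular '[[0,0,0],[0,0,0],[0,0,0],[0,0,0],[0,0,0],[0,0,0],[0,0,0],[0,0,0],[0,0,0],[0,0,0]]' --fingers '[-1,-1,-1,-1,-1,-1,-1,-1,-1,-1]'

```text
time: 8.95
eef_pos: [0.4703, -0.0426, 0.0933]
tcp_rot: [[0.0, 0.0, 1.0], [-0.0, 1.0, -0.0], [-1.0, -0.0, 0.0]]
force: [-0.5, 0.2, -0.5]
grip_width: 0.0231
```

Run:
```python
from h import *
st()
p,P,T=look("side","s6.png")
cv2.imwrite("pics/s6z.png",cv2.resize(p["frame"][150:310,120:300],None,fx=3.3,fy=3.3,interpolation=2))
look("wrist","w6.png")
c=np.array([0.47,-0.044]);r=np.hypot(P[...,0]-c[0],P[...,1]-c[1])
q=P[(r<.045)&(P[...,2]>.033)&(P[...,2]<.039)&(r>.026)]
print(circ(q[:,:2]))
st()
```

```text
8.95 [ 0.4703 -0.0426  0.0933] [[0.0, 0.0, 1.0], [-0.0, 1.0, -0.0], [-1.0, -0.0, 0.0]] [-0.51  0.17 -0.52] 0.0231 [-11.4  -7.  113.2  -0.   73.8 -11.4]
(array([ 0.46981499, -0.04442984]), np.float64(0.03113041270623065))
9.05 [ 0.4696 -0.0425  0.0928] [[-0.002, 0.0, 1.0], [0.0, 1.0, -0.0], [-1.0, 0.0, -0.002]] [ 0.12  0.5  -0.43] 0.0227 [-11.4  -6.9 113.2   0.   73.8 -11.4]
```

View pics/s6z.png

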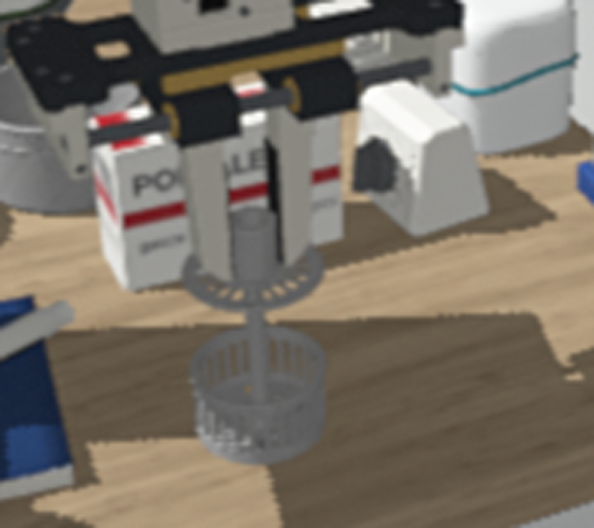

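View pics/w6.png

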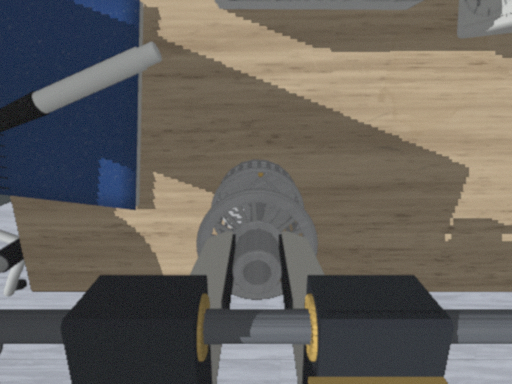

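The stem tip has entered the bore with no force and the sieve hasn't moved. Carrying on down.

Call:
servo_tool --slide '[[0.12,0,0],[0.12,0,0],[0.12,0,0],[0.12,0,0],[0.12,0,0],[0.12,0,0],[0.12,0,0],[0.12,0,0],[0.12,0,0],[0.06,0,0]]' --angular '[[0,0,0],[0,0,0],[0,0,0],[0,0,0],[0,0,0],[0,0,0],[0,0,0],[0,0,0],[0,0,0],[0,0,0]]' --fingers '[-1,-1,-1,-1,-1,-1,-1,-1,-1,-1]'

```text
time: 9.88
eef_pos: [0.4699, -0.0425, 0.0474]
tcp_rot: [[-0.001, 0.0, 1.0], [0.0, 1.0, -0.0], [-1.0, 0.0, -0.001]]
force: [1.0, -0.1, -1.3]
grip_width: 0.0228
```

Call:
servo_tool --slide '[[0.03,0,0],[0.03,0,0],[0.03,0,0],[0,0,0],[0,0,0]]' --angular '[[0,0,0],[0,0,0],[0,0,0],[0,0,0],[0,0,0]]' --fingers '[-1,-1,-1,-1,-1]'

```text
time: 10.3
eef_pos: [0.4704, -0.0426, 0.0448]
tcp_rot: [[0.0, 0.0, 1.0], [-0.0, 1.0, -0.0], [-1.0, -0.0, 0.0]]
force: [-0.8, 0.6, -0.9]
grip_width: 0.0232
```

Run:
```python
from h import *
st()
p,P,T=look("side","s7.png",["sieve_mid","lid_mid"])
cv2.imwrite("pics/s7z.png",cv2.resize(p["frame"][150:310,120:300],None,fx=3.3,fy=3.3,interpolation=2))
c=np.array([0.47,-0.044]);r=np.hypot(P[...,0]-c[0],P[...,1]-c[1])
q=P[(r<.045)&(P[...,2]>.033)&(P[...,2]<.05)&(r>.026)]
print(np.percentile(q[:,2],[5,50,95]));st()
```

```text
10.3 [ 0.4704 -0.0426  0.0448] [[0.0, 0.0, 1.0], [-0.0, 1.0, -0.0], [-1.0, -0.0, 0.0]] [-0.82  0.61 -0.93] 0.0232 [-11.4  -3.2 115.2   0.   68.  -11.4]
side sieve_mid [([0.4697, -0.0456, 0.0552], 0.74)]
side lid_mid [([0.472, -0.0459, 0.0522], 0.61)]
[0.03410718 0.04167365 0.04328127]
10.45 [ 0.4705 -0.0426  0.0448] [[0.0, 0.0, 1.0], [-0.0, 1.0, -0.0], [-1.0, -0.0, 0.0]] [-0.35 -0.1  -0.89] 0.0231 [-11.4  -3.2 115.2   0.   68.  -11.4]
```

View pics/s7z.png

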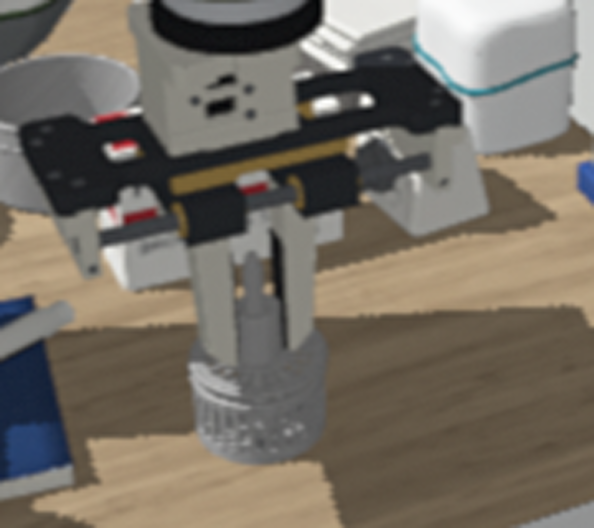

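Call:
servo_tool --slide '[[0.03,0,0],[0.03,0,0],[0.02,0,0],[0.01,0,0],[0,0,0],[0,0,0]]' --angular '[[0,0,0],[0,0,0],[0,0,0],[0,0,0],[0,0,0],[0,0,0]]' --fingers '[-1,-1,-1,-1,-1,-1]'

```text
time: 10.95
eef_pos: [0.4703, -0.0426, 0.041]
tcp_rot: [[-0.0, 0.0, 1.0], [0.0, 1.0, -0.0], [-1.0, 0.0, -0.0]]
force: [-0.3, -0.9, -0.7]
grip_width: 0.0234
```

Call:
servo_tool --slide '[[0.02,0,0],[0,0,0],[0,0,0]]' --angular '[[0,0,0],[0,0,0],[0,0,0]]' --fingers '[-1,-1,-1]'

```text
time: 11.2
eef_pos: [0.4704, -0.0426, 0.0408]
tcp_rot: [[0.0, 0.0, 1.0], [-0.0, 1.0, -0.0], [-1.0, -0.0, 0.0]]
force: [-3.8, 0.5, 7.1]
grip_width: 0.0234
```

Contact with the rim: 7 N upward at the expected height. Opening to about 45 mm.

Call:
servo_tool --slide '[[0,0,0],[0,0,0],[0,0,0],[0,0,0],[0,0,0],[0,0,0],[0,0,0],[0,0,0]]' --angular '[[0,0,0],[0,0,0],[0,0,0],[0,0,0],[0,0,0],[0,0,0],[0,0,0],[0,0,0]]' --fingers '[-0.45,-0.4,-0.3,-0.2,-0.1,0,0,0]'

```text
time: 11.87
eef_pos: [0.4703, -0.0426, 0.0402]
tcp_rot: [[0.0, 0.0, 1.0], [0.0, 1.0, -0.0], [-1.0, 0.0, 0.0]]
force: [-0.2, -0.3, 0.6]
grip_width: 0.0464
```

Run:
```python
from h import *
st()
p,P,T=look("side","s8.png",["sieve_mid","lid_mid"])
cv2.imwrite("pics/s8z.png",cv2.resize(p["frame"][150:310,120:300],None,fx=3.3,fy=3.3,interpolation=2))
c=np.array([0.47,-0.044]);r=np.hypot(P[...,0]-c[0],P[...,1]-c[1])
q=P[(r<.03)&(P[...,2]>.035)&(P[...,2]<.045)&(r>.02)]
A=np.c_[q[:,:2]-c,np.ones(len(q))];print(len(q),np.linalg.lstsq(A,q[:,2],rcond=None)[0])
look("wrist","w8.png")
```

```text
11.87 [ 0.4703 -0.0426  0.0402] [[0.0, 0.0, 1.0], [0.0, 1.0, -0.0], [-1.0, 0.0, 0.0]] [-0.21 -0.32  0.6 ] 0.0464 [-11.4  -2.8 115.3   0.   67.5 -11.4]
side sieve_mid [([0.4678, -0.0454, 0.0492], 0.66)]
side lid_mid [([0.4658, -0.0463, 0.0543], 0.88)]
198 [8.11304717e-03 2.22683632e-05 3.86867689e-02]
```

View pics/s8z.png

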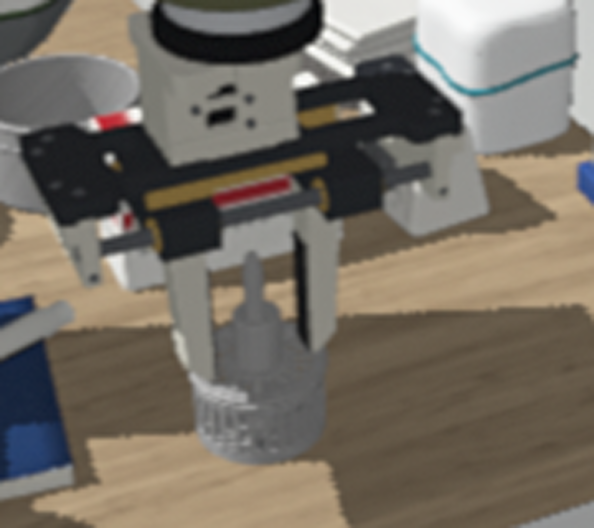

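View pics/w8.png

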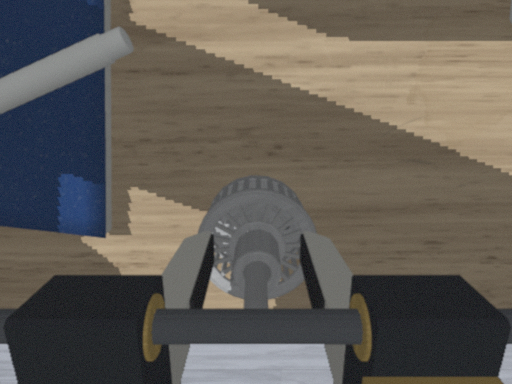

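The lid is seated: disc top at 38.7 mm, flat to within 0.01 rad, stem through the sleeve, fingers clear. Raising 28 mm to the bare stem and closing there.

Call:
servo_tool --slide '[[-0.1,0,0],[-0.15,0,0],[-0.15,0,0],[-0.15,0,0],[-0.15,0,0],[0,0,0],[0,0,0],[0,0,0]]' --angular '[[0,0,0],[0,0,0],[0,0,0],[0,0,0],[0,0,0],[0,0,0],[0,0,0],[0,0,0]]' --fingers '[0,0,0,0,0,0,0,0]'

```text
time: 12.73
eef_pos: [0.4703, -0.0426, 0.0682]
tcp_rot: [[0.0, 0.0, 1.0], [-0.0, 1.0, -0.0], [-1.0, -0.0, 0.0]]
force: [0.5, -0.2, 0.4]
grip_width: 0.0463
```

Run:
```python
from h import *
st()
p,P,T=look("side","s9.png",["sieve_mid","lid_mid"])
cv2.imwrite("pics/s9z.png",cv2.resize(p["frame"][150:310,120:300],None,fx=3.3,fy=3.3,interpolation=2))
```

```text
12.73 [ 0.4703 -0.0426  0.0682] [[0.0, 0.0, 1.0], [-0.0, 1.0, -0.0], [-1.0, -0.0, 0.0]] [ 0.47 -0.18  0.35] 0.0463 [-11.4  -5.1 114.3   0.   70.8 -11.4]
side sieve_mid [([0.4691, -0.0459, 0.0487], 0.97)]
side lid_mid [([0.4694, -0.0461, 0.0483], 0.88)]
```

View pics/s9z.png

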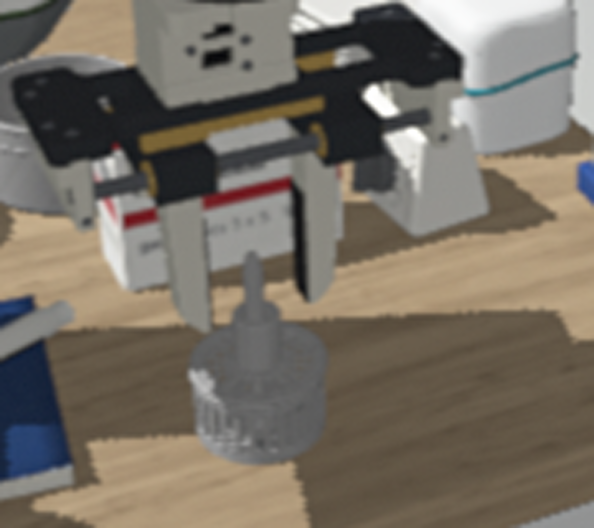

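Call:
servo_tool --slide '[[0,0,0],[0,0,0],[0,0,0],[0,0,0],[0,0,0],[0,0,0],[0,0,0],[0,0,0],[0,0,0],[0,0,0]]' --angular '[[0,0,0],[0,0,0],[0,0,0],[0,0,0],[0,0,0],[0,0,0],[0,0,0],[0,0,0],[0,0,0],[0,0,0]]' --fingers '[-0.3,-0.5,-1,-1,-1,-1,-1,-1,-1,-1]' --grip_force 35

```text
time: 13.72
eef_pos: [0.4702, -0.0426, 0.0682]
tcp_rot: [[-0.0, 0.0, 1.0], [0.0, 1.0, -0.0], [-1.0, 0.0, -0.0]]
force: [0.3, -1.1, -0.4]
grip_width: 0.0088
```

Call:
servo_tool --slide '[[0,0,0],[-0.05,0,0],[-0.1,0,0],[-0.15,0,0],[-0.15,0,0],[-0.1,0,0],[0,0,0],[0,0,0]]' --angular '[[0,0,0],[0,0,0],[0,0,0],[0,0,0],[0,0,0],[0,0,0],[0,0,0],[0,0,0]]' --fingers '[-1,-1,-1,-1,-1,-1,-1,-1]'

```text
time: 14.38
eef_pos: [0.4707, -0.0427, 0.0908]
tcp_rot: [[0.001, 0.0, 1.0], [-0.0, 1.0, -0.0], [-1.0, -0.0, 0.001]]
force: [-0.4, -0.2, -2.5]
grip_width: 0.0095
```

Run:
```python
from h import *
st()
p,P,T=look("side","s10.png",["sieve_mid","lid_mid"])
cv2.imwrite("pics/s10z.png",cv2.resize(p["frame"][150:310,120:300],None,fx=3.3,fy=3.3,interpolation=2))
st()
```

```text
14.38 [ 0.4707 -0.0427  0.0908] [[0.001, 0.0, 1.0], [-0.0, 1.0, -0.0], [-1.0, -0.0, 0.001]] [-0.4  -0.18 -2.51] 0.0095 [-11.4  -6.8 113.3   0.   73.4 -11.4]
side sieve_mid [([0.4694, -0.0448, 0.072], 0.82), ([0.4679, -0.0429, 0.0697], 0.56)]
side lid_mid [([0.4698, -0.0401, 0.0729], 0.72)]
14.53 [ 0.4701 -0.0426  0.09  ] [[-0.0, 0.0, 1.0], [0.0, 1.0, -0.0], [-1.0, 0.0, -0.0]] [-0.12 -0.41 -1.55] 0.0091 [-11.4  -6.7 113.4   0.   73.4 -11.4]
```

View pics/s10z.png

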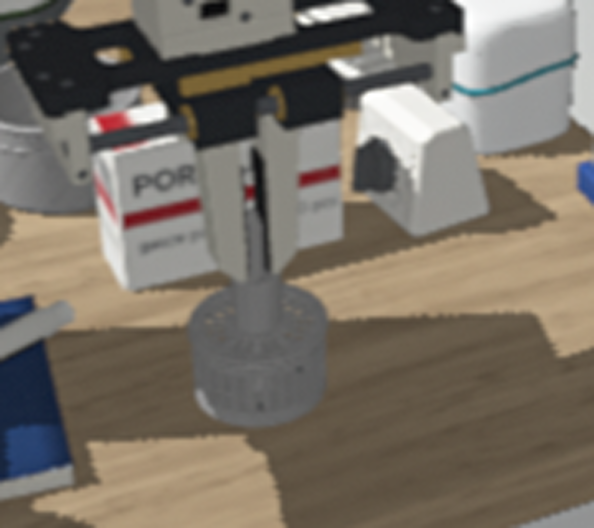

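Held and lifted 22 mm, upright, weight reads about 2 N. Before crossing I'll check how tall the things near the pot are, since the camera bracket leads in +y.

Run:
```python
from h import *
_,A,_=look("top","t11.png"); _,B,_=look("side","s11.png")
P=np.vstack([A.reshape(-1,3),B.reshape(-1,3)]);P=P[~np.isnan(P[:,0])]
m=(P[:,0]>.3)&(P[:,0]<.65)&(P[:,1]>.25)&(P[:,1]<.6)
P=P[m]
for y in np.arange(.26,.5,.02):
    q=P[(P[:,1]>y)&(P[:,1]<y+.02)&(P[:,2]>.07)];print(round(y,2),len(q),q[:,2].max().round(3) if len(q) else 0, (q[:,0].min().round(3),q[:,0].max().round(3)) if len(q) else 0)
plan([0.4702,-0.0426,0.205],0,10,rnd=2)
plan([0.4468,0.2330,0.205],0,20,start=[0.4702,-0.0426,0.205],rnd=2)
```

```text
0.26 0 0 0
0.28 0 0 0
0.3 0 0 0
0.32 753 0.155 (np.float64(0.347), np.float64(0.443))
0.34 5830 0.182 (np.float64(0.3), np.float64(0.487))
0.36 2740 0.195 (np.float64(0.3), np.float64(0.506))
0.38 2258 0.2 (np.float64(0.3), np.float64(0.625))
0.4 2295 0.201 (np.float64(0.3), np.float64(0.65))
0.42 2095 0.203 (np.float64(0.3), np.float64(0.649))
0.44 2130 0.204 (np.float64(0.3), np.float64(0.649))
0.46 2115 0.204 (np.float64(0.3), np.float64(0.65))
0.48 1996 0.204 (np.float64(0.3), np.float64(0.65))
slide [[-0.29, -0.0, 0.0], [-0.29, -0.0, 0.0], [-0.28, -0.0, 0.0], [-0.29, -0.0, 0.0], [-0.29, -0.0, 0.0], [-0.29, -0.0, 0.0], [-0.28, -0.0, 0.0], [-0.29, -0.0, 0.0], [-0.29, -0.0, 0.0], [-0.29, -0.0, 0.0]]
angular [[-0.0, -0.0, -0.0], [-0.0, -0.0, -0.0], [-0.0, -0.0, -0.0], [-0.0, -0.0, -0.0], [-0.0, -0.0, -0.0], [-0.0, -0.0, -0.0], [-0.0, -0.0, -0.0], [-0.0, -0.0, -0.0], [-0.0, -0.0, -0.0], [-0.0, -0.01, -0.0]]
end [ 0.4701 -0.0426  0.2051] [[0.001, 0.0, 1.0], [0.0, 1.0, -0.0], [-1.0, 0.0, 0.001]] max 0.29 0.01
slide [[0.0, 0.34, -0.03], [0.0, 0.35, -0.03], [0.0, 0.34, -0.03], [0.0, 0.35, -0.03], [0.0, 0.34, -0.03], [0.0, 0.35, -0.03], [0.0, 0.34, -0.03], [0.0, 0.35, -0.03], [0.0, 0.34, -0.02], [0.0, 0.34, -0.03], [0.0, 0.35, -0.03], [0.0, 0.34, -0.03], [0.0, 0.35, -0.03], [0.0, 0.34, -0.03], [0.0, 0.35, -0.03], [0.0, 0.34, -0.03], [0.0, 0.35, -0.03], [0.0, 0.34, -0.03], [0.0, 0.35, -0.03], [0.0, 0.34, -0.03]]
angular [[-0.0, -0.0, -0.0], [-0.0, -0.0, -0.0], [-0.0, -0.0, -0.0], [-0.0, -0.0, -0.0], [-0.0, -0.0, -0.0], [-0.0, -0.0, -0.0], [-0.0, -0.0, -0.0], [-0.0, -0.0, -0.0], [-0.0, -0.0, -0.0], [-0.0, -0.0, -0.0], [-0.0, -0.0, -0.0], [-0.0, -0.0, -0.0], [-0.0, -0.0, -0.0], [-0.0, -0.0, -0.0], [-0.0, -0.0, -0.0], [-0.0, -0.0, -0.0], [-0.0, -0.0, -0.0], [-0.0, -0.0, -0.0], [-0.0, -0.0, -0.0], [-0.0, -0.01, -0.0]]
end [0.4467 0.233  0.2051] [[0.001, 0.0, 1.0], [0.0, 1.0, -0.0], [-1.0, 0.0, 0.001]] max 0.35 0.01
```

The cooker tops out at 0.204 m and starts at y≥0.32. The gripper body stays above 0.227 m and reaches only y≈0.27, so it's clear.

Call:
servo_tool --slide '[[-0.15,0,0],[-0.3,0,0],[-0.3,0,0],[-0.3,0,0],[-0.3,0,0],[-0.3,0,0],[-0.3,0,0],[-0.3,0,0],[-0.3,0,0],[-0.3,0,0]]' --angular '[[0,0,0],[0,0,0],[0,0,0],[0,0,0],[0,0,0],[0,0,0],[0,0,0],[0,0,0],[0,0,0],[0,0,0]]' --fingers '[-1,-1,-1,-1,-1,-1,-1,-1,-1,-1]'

```text
time: 15.47
eef_pos: [0.4703, -0.0426, 0.2055]
tcp_rot: [[0.0, 0.0, 1.0], [-0.0, 1.0, -0.0], [-1.0, -0.0, 0.0]]
force: [-0.0, 0.0, -2.9]
grip_width: 0.009
```

Call:
servo_tool --slide '[[0,0.1,-0.03],[0,0.2,-0.03],[0,0.3,-0.03],[0,0.35,-0.03],[0,0.35,-0.03],[0,0.35,-0.03],[0,0.35,-0.03],[0,0.35,-0.03],[0,0.35,-0.03],[0,0.35,-0.03]]' --angular '[[0,0,0],[0,0,0],[0,0,0],[0,0,0],[0,0,0],[0,0,0],[0,0,0],[0,0,0],[0,0,0],[0,0,0]]' --fingers '[-1,-1,-1,-1,-1,-1,-1,-1,-1,-1]'

```text
time: 16.3
eef_pos: [0.4573, 0.0807, 0.203]
tcp_rot: [[-0.002, 0.0, 1.0], [0.0, 1.0, -0.0], [-1.0, 0.0, -0.002]]
force: [-0.1, -0.7, -2.4]
grip_width: 0.009
```

Call:
servo_tool --slide '[[0,0.35,-0.03],[0,0.35,-0.03],[0,0.35,-0.03],[0,0.35,-0.03],[0,0.35,-0.03],[0,0.35,-0.03],[0,0.35,-0.03],[0,0.35,-0.03],[0,0.3,-0.03],[0,0.2,-0.03]]' --angular '[[0,0,0],[0,0,0],[0,0,0],[0,0,0],[0,0,0],[0,0,0],[0,0,0],[0,0,0],[0,0,0],[0,0,0]]' --fingers '[-1,-1,-1,-1,-1,-1,-1,-1,-1,-1]'

```text
time: 17.13
eef_pos: [0.4454, 0.2128, 0.2033]
tcp_rot: [[-0.002, -0.001, 1.0], [-0.0, 1.0, 0.001], [-1.0, -0.0, -0.002]]
force: [-0.1, -0.6, -2.1]
grip_width: 0.0092
```

Call:
servo_tool --slide '[[0,0.1,0],[0,0,0],[0,0,0],[0,0,0],[0,0,0]]' --angular '[[0,0,0],[0,0,0],[0,0,0],[0,0,0],[0,0,0]]' --fingers '[-1,-1,-1,-1,-1]'

```text
time: 17.55
eef_pos: [0.4465, 0.2148, 0.2042]
tcp_rot: [[0.0, 0.001, 1.0], [-0.0, 1.0, -0.001], [-1.0, -0.0, 0.0]]
force: [0.8, -1.0, -2.4]
grip_width: 0.0088
```

```bash
cat > m.py <<'E'
from h import *
import sys
k=sys.argv[1]
st()
tcp=status.state()["eef_pos"]
for n in ["wrist","side","top"]:
    p,P,T=look(n,n+k+".png",["sieve_mid","lid_mid","pot_rim"])
    if n=="side": cv2.imwrite("pics/sz%s.png"%k,cv2.resize(p["frame"][90:250,60:240],None,fx=3.3,fy=3.3,interpolation=2))
    c=np.array([0.4465,0.2325]);r=np.hypot(P[...,0]-c[0],P[...,1]-c[1])
    q=P[(r<.056)&(P[...,2]>.056)&(P[...,2]<.064)&(r>.042)]
    if len(q)>8: print(" pot rim",len(q),((q.min(0)+q.max(0))/2).round(4),(q.max(0)-q.min(0)).round(4),circ(q[:,:2]))
    c=tcp[:2];r=np.hypot(P[...,0]-c[0],P[...,1]-c[1])
    z0=tcp[2]-.068
    q=P[(r<.04)&(P[...,2]>z0+.035)&(P[...,2]<z0+.043)&(r>.015)]
    if len(q)>8: print(" disc",len(q),np.median(q[:,2])-tcp[2],((q.min(0)+q.max(0))/2).round(4),(q.max(0)-q.min(0)).round(4)); print("  tilt",np.linalg.lstsq(np.c_[q[:,:2]-c,np.ones(len(q))],q[:,2],rcond=None)[0])
    q=P[(r<.045)&(P[...,2]>z0-.01)&(P[...,2]<z0+.03)&(r>.02)]
    if len(q)>8: print(" cup",len(q),q[:,2].min(),circ(q[:,:2]))
st()
E
python3 m.py 12
```

```text
17.55 [0.4465 0.2148 0.2042] [[0.0, 0.001, 1.0], [-0.0, 1.0, -0.001], [-1.0, -0.0, 0.0]] [ 0.8  -1.04 -2.43] 0.0088 [ 19.8  -8.5 102.7  -0.   85.9  19.8]
wrist sieve_mid [([0.4447, 0.2134, 0.1881], 0.86)]
wrist lid_mid [([0.4473, 0.2165, 0.1811], 0.73)]
wrist pot_rim [([0.4439, 0.2345, 0.061], 0.96)]
 pot rim 1104 [0.4471 0.2439 0.0589] [0.1013 0.0811 0.0057] (array([0.44720862, 0.23423232]), np.float64(0.048530583215911444))
 disc 3216 -0.029658112240137285 [0.4478 0.2223 0.1743] [0.0667 0.0514 0.0057]
  tilt [-0.00098474  0.00289148  0.17451128]
 cup 1155 0.13449179116854443 (array([0.44704879, 0.21732427]), np.float64(0.02788597416468176))
side sieve_mid [([0.4446, 0.2121, 0.1873], 0.55), ([0.7325, 0.0341, -0.0038], 0.22)]
side lid_mid [([0.4443, 0.2146, 0.1814], 0.76)]
side pot_rim [([0.4499, 0.2338, 0.0608], 0.97), ([0.5061, 0.1083, -0.0003], 0.69)]
 pot rim 236 [0.4461 0.2321 0.0584] [0.1006 0.1027 0.0047] (array([0.44661505, 0.23163566]), np.float64(0.04861048891723565))
 disc 284 -0.030460071862502963 [0.4469 0.2127 0.1744] [0.0648 0.0686 0.0063]
  tilt [0.00626333 0.00456952 0.17379071]
 cup 466 0.13466396088194288 (array([0.4465061 , 0.21219556]), np.float64(0.029809918359554866))
top sieve_mid [([0.4452, 0.2152, 0.1847], 0.48)]
top lid_mid [([0.4485, 0.216, 0.1854], 0.75)]
top pot_rim [([0.4485, 0.2316, 0.0584], 0.77), ([0.5095, 0.118, 0.0032], 0.45)]
 pot rim 125 [0.4485 0.2251 0.0598] [0.0962 0.0851 0.0075] (array([0.44588364, 0.23288092]), np.float64(0.04885874058924498))
 disc 165 -0.029519977577448037 [0.4492 0.2063 0.1747] [0.0596 0.0501 0.0057]
  tilt [ 0.01124009 -0.00895666  0.17450065]
 cup 63 0.1350510295449594 (array([0.4495557 , 0.20453112]), np.float64(0.02095820243574827))
18.15 [0.4464 0.2154 0.2042] [[-0.0, 0.0, 1.0], [0.0, 1.0, -0.0], [-1.0, 0.0, -0.0]] [-0.42  0.31 -2.8 ] 0.0091 [ 19.8  -8.5 102.6   0.   85.9  19.9]
```

View pics/side12.png

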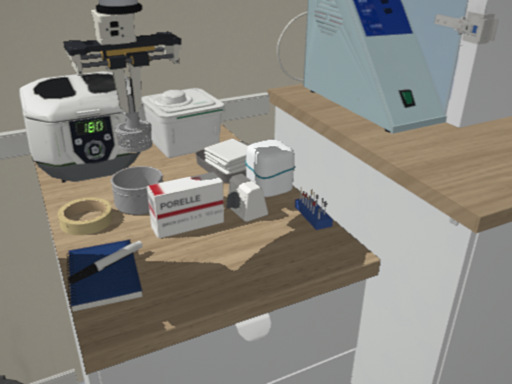

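View pics/wrist12.png

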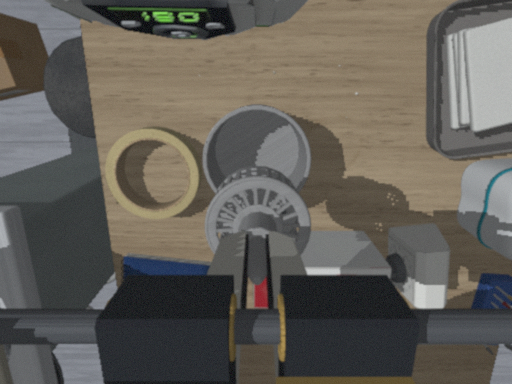

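The sieve hangs level with the lid seated. The pot centre is (0.447, 0.234), so I move +18.6 mm in y and +0.8 mm in x, then go down 60 mm.

Call:
servo_tool --slide '[[0,0.1,0.01],[0,0.16,0.01],[0,0.14,0],[0,0.07,0],[0.1,0,0],[0.2,0,0],[0.2,0,0],[0.2,0,0],[0.2,0,0],[0.1,0,0]]' --angular '[[0,0,0],[0,0,0],[0,0,0],[0,0,0],[0,0,0],[0,0,0],[0,0,0],[0,0,0],[0,0,0],[0,0,0]]' --fingers '[-1,-1,-1,-1,-1,-1,-1,-1,-1,-1]'

```text
time: 18.98
eef_pos: [0.4463, 0.2337, 0.1622]
tcp_rot: [[-0.002, 0.001, 1.0], [-0.001, 1.0, -0.001], [-1.0, -0.001, -0.002]]
force: [-0.5, 0.4, -2.4]
grip_width: 0.0097
```

Call:
servo_tool --slide '[[0.1,0,0],[0.1,0,0],[0.1,0,0],[0.1,0,0],[0.05,0,0],[0.03,0,0],[0,0,0],[0,0,0],[0,0,0],[0,0,0]]' --angular '[[0,0,0],[0,0,0],[0,0,0],[0,0,0],[0,0,0],[0,0,0],[0,0,0],[0,0,0],[0,0,0],[0,0,0]]' --fingers '[-1,-1,-1,-1,-1,-1,-1,-1,-1,-1]'

```text
time: 19.82
eef_pos: [0.4474, 0.2343, 0.1453]
tcp_rot: [[0.0, 0.0, 1.0], [0.0, 1.0, -0.0], [-1.0, 0.0, 0.0]]
force: [-0.6, 1.3, -2.6]
grip_width: 0.009
```

```bash
python3 m.py 13
```

```text
19.82 [0.4474 0.2343 0.1453] [[0.0, 0.0, 1.0], [0.0, 1.0, -0.0], [-1.0, 0.0, 0.0]] [-0.62  1.27 -2.55] 0.009 [ 21.8  -4.7 105.4   0.   79.3  21.8]
wrist sieve_mid [([0.4445, 0.2356, 0.1283], 0.67), ([0.6177, 0.1077, 0.0019], 0.44)]
wrist lid_mid [([0.4505, 0.2376, 0.1245], 0.81)]
wrist pot_rim []
 pot rim 1435 [0.4473 0.242  0.059 ] [0.1014 0.0854 0.0058] (array([0.44725376, 0.23435964]), np.float64(0.04851983335393125))
 disc 3211 -0.02963704685142557 [0.4488 0.2418 0.1152] [0.0665 0.0517 0.0056]
  tilt [-0.00045109  0.00242262  0.11562351]
 cup 1155 0.07651275403856872 (array([0.44790702, 0.23679507]), np.float64(0.027919695366045685))
side sieve_mid [([0.4459, 0.2289, 0.1278], 0.86)]
side lid_mid [([0.4486, 0.2318, 0.1261], 0.97), ([0.6186, 0.112, -0.0005], 0.22)]
side pot_rim [([0.4488, 0.2323, 0.0609], 0.56)]
 pot rim 168 [0.4466 0.2278 0.0586] [0.101  0.095  0.0051] (array([0.4462699 , 0.23137156]), np.float64(0.04847864051318762))
 disc 282 -0.030602940938169232 [0.448  0.2297 0.116 ] [0.0659 0.0671 0.0072]
  tilt [0.0031981  0.00277274 0.1147587 ]
 cup 420 0.07538999725865858 (array([0.44740419, 0.23148844]), np.float64(0.02975556766716892))
top sieve_mid [([0.4486, 0.2352, 0.0597], 0.68), ([0.4431, 0.2327, 0.1284], 0.45)]
top lid_mid [([0.4501, 0.2308, 0.1236], 0.69)]
top pot_rim [([0.4504, 0.2307, 0.0579], 0.84)]
 pot rim 135 [0.4464 0.2284 0.0595] [0.1005 0.0913 0.0062] (array([0.44586436, 0.23295873]), np.float64(0.04892997059081855))
 disc 149 -0.030003678281867757 [0.4482 0.2192 0.1162] [0.0606 0.0392 0.0069]
  tilt [ 0.0059628  -0.01490584  0.11507526]
 cup 62 0.07540255585310174 (array([0.45070044, 0.22256031]), np.float64(0.020561561170104447))
20.42 [0.4472 0.2342 0.145 ] [[-0.0, 0.0, 1.0], [0.0, 1.0, -0.0], [-1.0, 0.0, -0.0]] [ 0.19  0.16 -3.7 ] 0.0091 [ 21.8  -4.7 105.4   0.   79.3  21.8]
```

View pics/sz13.png

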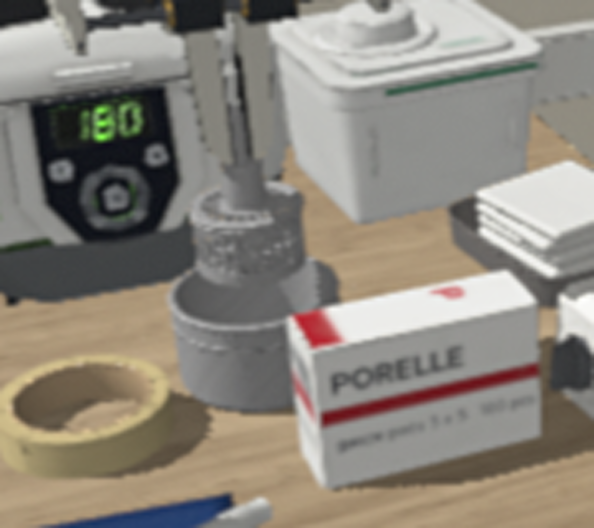

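View pics/wrist13.png

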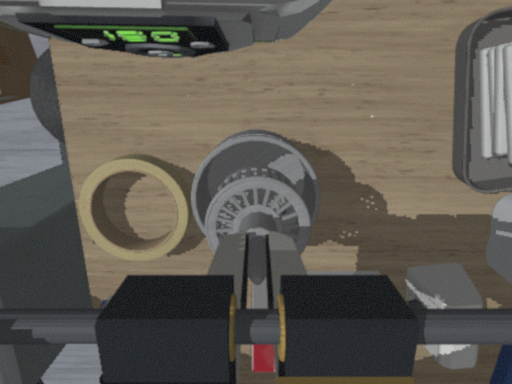

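It's centred to about 1 mm, level, with the underside about 16 mm above the rim. Letting it settle, then one last check before handing in.

Call:
servo_tool --slide '[[0,0,0],[0,0,0],[0,0,0],[0,0,0],[0,0,0],[0,0,0]]' --angular '[[0,0,0],[0,0,0],[0,0,0],[0,0,0],[0,0,0],[0,0,0]]' --fingers '[-1,-1,-1,-1,-1,-1]'

```text
time: 20.92
eef_pos: [0.4472, 0.2342, 0.145]
tcp_rot: [[0.0, 0.0, 1.0], [0.0, 1.0, -0.0], [-1.0, 0.0, 0.0]]
force: [-0.3, -0.6, -2.7]
grip_width: 0.0092
```

Run:
```python
from h import *
st(); look("top","t14.png",["carton","timer","burs","pot"]);st(); print(job.sign_off())
```

```text
20.92 [0.4472 0.2342 0.145 ] [[0.0, 0.0, 1.0], [0.0, 1.0, -0.0], [-1.0, 0.0, 0.0]] [-0.32 -0.61 -2.66] 0.0092 [ 21.8  -4.7 105.4   0.   79.3  21.8]
top carton []
top timer [([0.6193, 0.1059, 0.0018], 0.8), ([0.4457, 0.2304, 0.0589], 0.73)]
top burs [([0.7345, 0.0342, -0.0016], 0.92), ([0.6215, 0.1046, 0.0002], 0.38)]
top pot [([0.4457, 0.2327, 0.0003], 0.64)]
21.17 [0.4472 0.2342 0.145 ] [[-0.0, 0.0, 1.0], [-0.0, 1.0, -0.0], [-1.0, -0.0, -0.0]] [-0.19 -0.41 -1.84] 0.0088 [ 21.8  -4.7 105.4  -0.   79.3  21.8]
the job is handed in; nothing more can be done
None
```

The lid is seated on the sieve, and the closed sieve is held by its bare stem over the soaking pot. I handed the job in at about 21 s, and sign-off gave no verdict.

**How it went:** I slid the lid down the stem until it met the rim with about 7 N upward force, then released it. After release the disc top was at 38.7 mm and flat to 0.01 rad. I then gripped the bare stem at 35 N, lifted the sieve to about 13 cm, carried it over the carton and lowered it above the pot.

**Last checks:**
- **Position:** the tool is at (0.4472, 0.2342), and the wrist camera puts the pot centre at (0.4473, 0.2344). The side and top cameras put the pot 1–3 mm off from that, about their calibration error.
- **Height and level:** the underside is 15–17 mm above the rim. The lid's tilt measures under 0.005 rad in the wrist and side views. The top view gave up to 0.015 rad on few points.
- **Hold:** the only load on the wrist is about 2–3 N, which fits the weight of sieve and lid. The pictures show nothing touching the pot.
- **Other things on the bench:** the timer, bur block and pot are where they started, within what the networks can resolve. In the last top picture the network did not report the carton. The side picture just before it shows it upright, and nothing passed near it.

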